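# Load the orbital shaker: every vessel in the clamp of its size

## Task

Load the shaker for a run: stand each of the four vessels standing to the right of it (brown bottle, white bottle with orange cap, conical flask, 50 ml tube) in the spring clamp whose size matches its diameter, upright and pressed fully down onto the clamp's foot, and let go. Leave the glass beaker and the orange tube rack where they are.

Things in the scene. Friction and masses are not known exactly. Their poses are not given: they have to be found in the camera images.
- amber_bottle_mid (a point): Brown bottle with black cap, upright; body 52 mm diameter, 105 mm high over all (straight-sided for grasping up to 90 mm). The point is on its axis, 52 mm above its foot; z points up its axis.
- white_bottle_mid (a point): Translucent white bottle with orange cap, upright; body 66 mm diameter, 140 mm high over all (straight-sided for grasping up to 120 mm). The point is on its axis, 70 mm above its foot; z up its axis.
- flask_mid (a point): Clear plastic conical shake flask with a white ribbed screw cap, upright; foot 85 mm diameter (straight for 12 mm, then a cone up to a 33 mm neck), 138 mm high; the cap is 42 mm diameter and takes the top 26 mm: grasp it there. The cap is fixed to the flask. The point is on its axis, 69 mm above its foot; z up its axis.
- tube50_mid (a point): Free-standing clear 50 ml tube with flat foot and white screw cap, upright; 31 mm diameter, 115 mm high; the cap is 35 mm diameter and takes the top 14 mm. The point is on its axis, 57.5 mm above its foot; z up its axis.
- clamp_a_seat (a point): Sprung steel clamp for a vessel 31 mm across on the shaker's dark platform (295 mm square, 74 mm above the bench, fixed; four clamps 140 mm apart in a square). Square steel foot plate; four upright slick leaves 2 mm clear of the vessel, giving outward under a few N, flared at the top to 55 mm, lips 46 mm above this point. Point: centre of the foot's top, where the vessel's foot must stand; z up.
- clamp_b_seat (a point): Sprung steel clamp for a vessel 52 mm across on the shaker's dark platform (295 mm square, 74 mm above the bench, fixed; four clamps 140 mm apart in a square). Square steel foot plate; four upright slick leaves 2 mm clear of the vessel, giving outward under a few N, flared at the top to 76 mm, lips 46 mm above this point. Point: centre of the foot's top, where the vessel's foot must stand; z up.
- clamp_c_seat (a point): Sprung steel clamp for a vessel 66 mm across on the shaker's dark platform (295 mm square, 74 mm above the bench, fixed; four clamps 140 mm apart in a square). Square steel foot plate; four upright slick leaves 2 mm clear of the vessel, giving outward under a few N, flared at the top to 90 mm, lips 46 mm above this point. Point: centre of the foot's top, where the vessel's foot must stand; z up.
- clamp_d_seat (a point): Sprung steel clamp for a vessel 85 mm across on the shaker's dark platform (295 mm square, 74 mm above the bench, fixed; four clamps 140 mm apart in a square). Square steel foot plate; four upright slick leaves 2 mm clear of the vessel, giving outward under a few N, flared at the top to 109 mm, lips 40 mm above this point. Point: centre of the foot's top, where the vessel's foot must stand; z up.
- beaker_250_mid (a point): Empty glass beaker, loose bystander, 77 mm diameter, 95 mm high, upright; the point is on its axis, 47 mm above its foot. To be left alone.
- tube_rack_mid (a point): Orange rack with capped tubes, loose bystander, 68 x 170 mm (long side along its y), 110 mm high over the tubes; the point is on its middle, 30 mm above its foot. To be left alone.
There are look-alikes about, which are no part of the job. Leave any yellow look-alike of the part that bears amber_bottle_mid alone.

How it is judged:
By the outcome, as a careful person would: the job done as asked, in the order asked, and still so for the second after the job is handed in, with the robot touching nothing.
It also fails if it takes over 115 s, if anything falls off the work surface, if the arm or the gripper's body presses on something with over 40 N, if the wrist force passes 120 N, or if a joint passes its speed limit or range.

## Robot

A 6-joint arm with a two-finger parallel gripper is mounted at the origin on a cart in front of the work surface, level with it; the furniture and walls round the work are solid. World frame = base frame: x ahead of the robot, y to its left, z up, the work surface at z = 0. Lengths are in m, angles in rad, forces in N, time in s.
With the tool pointing down it reaches from about 0.3 to 0.775 m from the base axis. Payload 14.6 kg.
Tool frame: the origin (TCP) lies midway between the tips of the shut fingers; the grasp point (between the pads) lies 19 mm behind it (ctrl.grip_depth is the z of the grasp point in the tool frame, in m); z points along the fingers, y is the line along which they close (so a half turn about z gives the same grasp; the last joint's range is limited). The gripper opens to 94 mm and grips with 3 to 60 N. Pads are 16 mm wide; open, the fingers measure 119 mm over their backs; the gripper's body (75 mm by 177 mm) begins 78 mm behind the grasp point.
Start: joints at [1.109, 0.3, 1.521, -0, 1.321, -0.067], TCP at [0.212, 0.508, 0.205] pointing down, gripper open.
Joint ranges: [-3.03, 3.03], [-0.79, 2.21], [0.23, 2.52], [-1.04, 4.18], [0, 3.07], [-2.55, 2.55]. Speed limits (rad/s): [2.22, 2.22, 2.57, 3.14, 3.14, 3.14].

## Interface

Orientations are given as [roll, pitch, yaw] about the fixed x, y, z axes, in that order (R = Rz(yaw) Ry(pitch) Rx(roll)).
In Python, from station import ctrl gives the robot as it stands. The module is installed in compiled form; this text tells all that it offers.
- The arm moves only by the tool carry_out, never from a script. Its argument "commands" is a list of rows, each a list of 3 entries, a list of its own where there are three numbers: the closure, from 0 (fully open) to 1 (shut), then the shift along the tool's x, y, z in mm, then the turn, a rotation vector about the tool's x, y, z in rad. In form: [[gripper, [tx, ty, tz], [wx, wy, wz]], ...]. A call has 1 to 10 rows; each row shifts and turns the commanded pose from where the row before left it, along the tool's axes as they then stand; what a row does not reach is not made up. A row lasts 1/8 s, in which the tool goes at most 62.5 mm and 10.7 degrees, less where a joint would pass 70% of its speed; a pose out of reach is approached as far as the arm can. A call with a gripper value outside its range is refused whole. The fingers move at their own pace and stop on an object; "squeeze" is the grip in N (left out, the last holds). Time passes only in rows, so rows that do not move let the fingers close. It gives the time, the measured TCP pose, the force, the opening and the grip force at its end, in the units of the state.
- ctrl.get_obs(): the state, without advancing time (a new reading comes with each control period).
- ctrl.camera(name): name is "side" or "top" or "wrist"; returns a dict with "img" (400x640x3 uint8, blue, green, red), "camera_matrix" (3x3 intrinsics, pixels), "rvec" (rotation vector, rad) and "tvec" (3), from world to camera coordinates, as OpenCV has them. Camera axes: x right, y down, z forward; pixel columns grow to the right and rows downward; lengths in m; the calibration is good to about 2 mm. The wrist camera is an equidistant fisheye: a pixel r from the principal point sees the ray r / f radians off the axis. A picture is of the moment at which its call begins. There is no depth.
- ctrl.hand_in(): hands the job in; it is judged then, once.
Trained networks look in the newest picture that a camera, given by its name, has taken for a name from the list of things; names that differ only in an ending like _2 or _b are one class to them, and where a whole thing is asked for, a point or a joint stands for the part that bears it (a point fixed in the world has none). Each returns a list of dicts, best first, with "score" (0 to 1); they miss things now and then, are a little off and sometimes report something else, mostly with a low value. They report only what shows in the picture. A call takes as long as a camera call. They do not tell look-alikes from the thing itself.
- ctrl.outline_of(thing, camera): "region" (400x640 bool, what is visible of it).
- ctrl.place_of(thing, camera): "at" ([x, y, z] in m, in world coordinates, good to about 4 mm: a listed point, or the origin of a listed thing).
The state is a dict: "time_s": time; "qpos": joint angles; "joint_vel": joint speeds; "tau": joint torques, N m; "ee_pos": TCP position; "eef_rot": TCP orientation; "force": force on the tool from outside, world axes, zero at the start; "moment": the same for the moment, N m; "grip_width": finger opening in m; "grip_force": force on a finger pad.
Only numpy, scipy, OpenCV 4.12 (cv2) and the standard library are available. Lean on these libraries where they do the work, as an engineer would, in place of code of your own. Each camera call takes 0.05 s, during which the arm holds its last target. There are 200 camera calls.

## Working session

There is one attempt and no reset: what is moved stays moved. The work goes in short steps, Python scripts to look and compute and a tool call to move; the robot and the scene stay as the last step left them, time stands still between calls to the robot, and variables do not carry over. Pictures are saved under pics/ and viewed, at most 14 in all, crops included, and the job is handed in when it is done.

Besides the shell and the picture viewer there is one more tool, called after "Call:" by a JSON object that holds its "fn" and its "kwargs", one argument or row to a line. carry_out: Moves the arm, as the interface text tells. Its arguments: {"type":"object","properties":{"commands":{"type":"array","items":{"type":"array"}},"squeeze":{"type":"number"}},"required":["commands"]}

```bash
mkdir -p pics; cat > h.py <<'E'
import numpy as np, cv2
from station import ctrl
names=["amber_bottle_mid","white_bottle_mid","flask_mid","tube50_mid","clamp_a_seat","clamp_b_seat","clamp_c_seat","clamp_d_seat","beaker_250_mid","tube_rack_mid"]
def proj(c,p):
    return cv2.projectPoints(np.float64([p]),c["rvec"],c["tvec"],c["camera_matrix"],None)[0].ravel()
E
python3 - <<'E'
from h import *
print(ctrl.get_obs())
for cam in ["side","top"]:
    c=ctrl.camera(cam); cv2.imwrite(f"pics/{cam}0.png",c["img"])
    for n in names:
        print(cam,n,[(round(d["score"],2),np.round(d["at"],3).tolist(),proj(c,d["at"]).round().tolist()) for d in ctrl.place_of(n,cam)[:3]])
E
```

```text
{'time_s': 0.0, 'qpos': array([ 1.10939736e+00,  3.00479561e-01,  1.52160065e+00, -1.29155037e-05,
        1.32069734e+00, -6.65967522e-02]), 'joint_vel': array([ 0.00026986, -0.00062555,  0.00019608, -0.00161124,  0.0006792 ,
        0.00047336]), 'tau': array([-7.10666809e-04, -5.31784666e+01, -3.52735770e+01,  7.07986252e-02,
        2.43898766e-02, -5.03134046e-06]), 'ee_pos': array([0.21142735, 0.50744497, 0.20487341]), 'eef_rot': array([-3.14040955e+00, -6.63697524e-05,  2.74679360e+00]), 'force': array([ 0.21615699, -0.20845805, -0.64588693]), 'moment': array([ 0.00112884,  0.01112012, -0.01867376]), 'grip_force': 0.0, 'grip_width': 0.09412681243568284}
side amber_bottle_mid [(0.88, [0.608, -0.272, 0.048], [323.0, 166.0]), (0.86, [0.663, -0.354, 0.053], [311.0, 150.0])]
side white_bottle_mid [(0.71, [0.465, -0.292, 0.072], [364.0, 161.0])]
side flask_mid [(0.81, [0.433, -0.129, 0.067], [372.0, 193.0])]
side tube50_mid [(0.58, [0.618, -0.114, 0.058], [315.0, 193.0])]
side clamp_a_seat [(0.9, [0.576, 0.272, 0.08], [314.0, 288.0])]
side clamp_b_seat [(0.65, [0.438, 0.257, 0.075],
[... 432 characters left out ...]
08.0, 206.0])]
top white_bottle_mid [(0.63, [0.465, -0.298, 0.065], [420.0, 256.0]), (0.26, [0.436, -0.132, 0.072], [362.0, 267.0])]
top flask_mid [(0.93, [0.435, -0.129, 0.069], [361.0, 267.0])]
top tube50_mid [(0.49, [0.612, -0.113, 0.052], [354.0, 207.0])]
top clamp_a_seat [(0.76, [0.578, 0.276, 0.077], [222.0, 220.0])]
top clamp_b_seat [(0.76, [0.438, 0.259, 0.076], [227.0, 268.0])]
top clamp_c_seat [(0.56, [0.591, 0.132, 0.079], [270.0, 214.0])]
top clamp_d_seat [(0.89, [0.453, 0.12, 0.077], [275.0, 262.0])]
top beaker_250_mid [(0.75, [0.752, -0.18, 0.045], [375.0, 162.0])]
top tube_rack_mid [(0.67, [0.468, -0.297, 0.068], [419.0, 255.0]), (0.65, [0.773, -0.027, 0.034], [324.0, 157.0])]
```

View pics/side0.png

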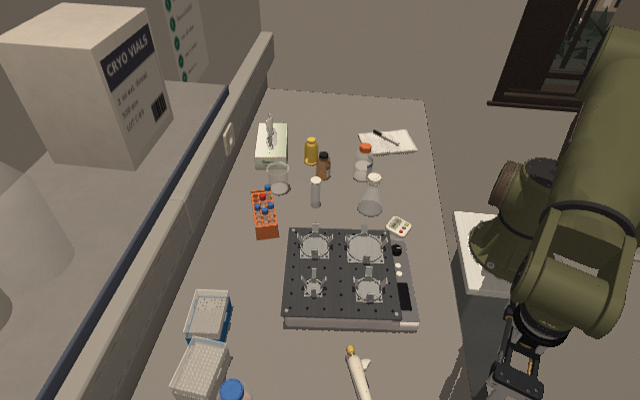

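View pics/top0.png

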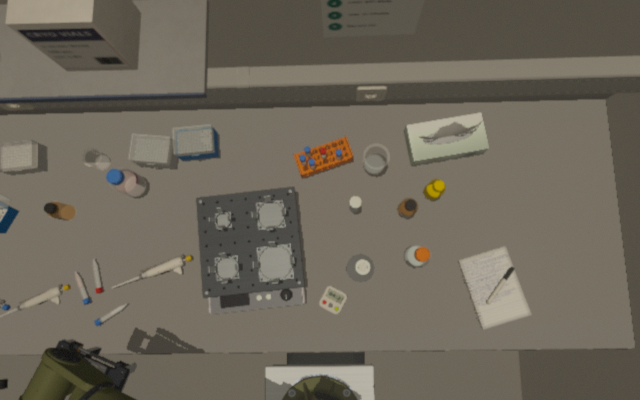

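Side view: yellow bottle at (311,150) and brown bottle at (323,166), both reported as amber. White bottle with orange cap is at (364,161), flask at (372,193), tube at (315,193), and the clamps are at (314,288) A, (368,290) B, (315,246) C and (365,248) D. Other look-alikes in the top view are an amber item at (60,211) and a blue-capped bottle at (130,183), both left of the shaker. My choice for brown is side (323,166), top (408,206). I'll check it in a crop.

```bash
python3 - <<'E'
import cv2,numpy as np
a=cv2.imread("pics/side0.png")[120:220,250:400]; b=cv2.imread("pics/top0.png")[160:290,330:460]
a=cv2.resize(a,(450,300),interpolation=cv2.INTER_CUBIC); b=cv2.resize(b,(300,300),interpolation=cv2.INTER_CUBIC)
cv2.imwrite("pics/crop.png",np.hstack([a,b]))
E
```

```text
(no output)
```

View pics/crop.png

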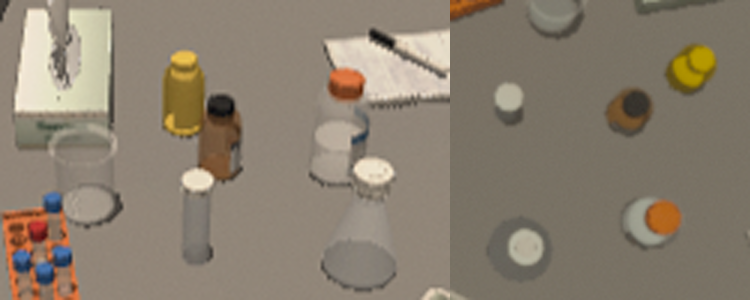

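The brown bottle with the black cap is at crop (222,140), clearly distinct from the yellow one at (183,95). I'll turn to yaw π/2, so tool x is world y and tool y is world x, then go above it.

Call:
{"fn": "carry_out", "kwargs": {
  "commands": [
    [0,[0,0,-10],[0,0,0.168]],
    [0,[0,0,-10],[0,0,0.168]],
    [0,[0,0,-10],[0,0,0.168]],
    [0,[0,0,-10],[0,0,0.168]],
    [0,[0,0,-10],[0,0,0.168]],
    [0,[0,0,-10],[0,0,0.168]],
    [0,[0,0,-10],[0,0,0.168]],
    [0,[-43,22,0],[0,0,0]],
    [0,[-43,22,0],[0,0,0]],
    [0,[-43,22,0],[0,0,0]]
  ],
  "squeeze": 20
}}

```text
time_s: 2.35
ee_pos: [0.2779, 0.3774, 0.2755]
eef_rot: [3.141, -0.0, 1.571]
force: [0.2, 0.0, -0.1]
grip_width: 0.0943
grip_force: 0.0
```

Call:
{"fn": "carry_out", "kwargs": {
  "commands": [
    [0,[-43,22,0],[0,0,0]],
    [0,[-43,22,0],[0,0,0]],
    [0,[-43,22,0],[0,0,0]],
    [0,[-43,22,0],[0,0,0]],
    [0,[-43,22,0],[0,0,0]],
    [0,[-43,22,0],[0,0,0]],
    [0,[-43,22,0],[0,0,0]],
    [0,[-43,22,0],[0,0,0]],
    [0,[-43,22,0],[0,0,0]],
    [0,[-43,22,0],[0,0,0]]
  ]
}}

```text
time_s: 3.6
ee_pos: [0.4981, -0.0529, 0.2756]
eef_rot: [3.141, 0.0, 1.571]
force: [0.2, 1.0, 0.1]
grip_width: 0.0942
grip_force: 0.0
```

Call:
{"fn": "carry_out", "kwargs": {
  "commands": [
    [0,[-43,22,0],[0,0,0]],
    [0,[-43,22,0],[0,0,0]],
    [0,[-43,22,0],[0,0,0]],
    [0,[-43,22,0],[0,0,0]],
    [0,[0,0,0],[0,0,0]]
  ]
}}

```text
time_s: 4.22
ee_pos: [0.5858, -0.2257, 0.2739]
eef_rot: [-3.14, -0.001, 1.568]
force: [0.5, 0.0, -0.3]
grip_width: 0.094
grip_force: 0.0
```

```bash
python3 - <<'E'
from h import *
c=ctrl.camera("wrist"); cv2.imwrite("pics/w1.png",c["img"])
print(ctrl.get_obs()["qpos"])
for n in names[:4]:
    print(n,[(round(d["score"],2),np.round(d["at"],3).tolist()) for d in ctrl.place_of(n,"wrist")[:3]])
E
```

```text
[-4.24040875e-01  4.40555675e-01  1.17259813e+00  4.46636799e-05
  1.52983203e+00 -4.22595500e-01]
amber_bottle_mid [(0.89, [0.608, -0.274, 0.051]), (0.64, [0.661, -0.357, 0.052])]
white_bottle_mid [(0.64, [0.469, -0.294, 0.069])]
flask_mid [(0.56, [0.432, -0.129, 0.07])]
tube50_mid [(0.78, [0.616, -0.112, 0.058]), (0.21, [0.47, -0.295, 0.068])]
```

View pics/w1.png

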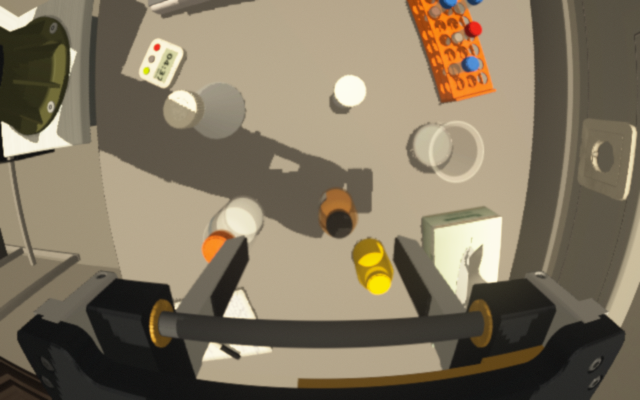

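Wrist view: brown bottle at (338,210), yellow at (372,265), white at (235,222), flask at (205,108), tube at (350,92). The network positions agree with the first look, so I'll grasp the brown one.

Call:
{"fn": "carry_out", "kwargs": {
  "commands": [
    [0,[-47,23,10],[0,0,0]],
    [0,[0,0,45],[0,0,0]],
    [0,[0,0,45],[0,0,0]],
    [0,[0,0,45],[0,0,0]],
    [0,[0,0,40],[0,0,0]],
    [0,[0,0,30],[0,0,0]],
    [1,[0,0,0],[0,0,0]],
    [1,[0,0,0],[0,0,0]],
    [1,[0,0,0],[0,0,0]],
    [1,[0,0,0],[0,0,0]]
  ],
  "squeeze": 30
}}

```text
time_s: 5.72
ee_pos: [0.6089, -0.2705, 0.0616]
eef_rot: [3.14, 0.001, 1.571]
force: [-0.3, 0.5, -0.2]
grip_width: 0.0573
grip_force: 0.0
```

Call:
{"fn": "carry_out", "kwargs": {
  "commands": [
    [1,[0,0,0],[0,0,0]],
    [1,[0,0,0],[0,0,0]],
    [1,[0,0,-30],[0,0,0]],
    [1,[0,0,-50],[0,0,0]],
    [1,[0,0,-50],[0,0,0]],
    [1,[0,0,-40],[0,0,0]]
  ]
}}

```text
time_s: 6.48
ee_pos: [0.6084, -0.2703, 0.2321]
eef_rot: [3.141, 0.0, 1.571]
force: [-0.4, -0.1, -2.8]
grip_width: 0.0515
grip_force: 29.9
```

Call:
{"fn": "carry_out", "kwargs": {
  "commands": [
    [1,[44,-14,0],[0,0,0]],
    [1,[44,-14,0],[0,0,0]],
    [1,[44,-14,0],[0,0,0]],
    [1,[44,-14,0],[0,0,0]],
    [1,[44,-14,0],[0,0,0]],
    [1,[44,-14,0],[0,0,0]],
    [1,[44,-14,0],[0,0,0]],
    [1,[44,-14,0],[0,0,0]],
    [1,[44,-14,0],[0,0,0]],
    [1,[44,-14,0],[0,0,0]]
  ]
}}

```text
time_s: 7.72
ee_pos: [0.4677, 0.171, 0.2302]
eef_rot: [-3.141, 0.0, 1.571]
force: [1.6, -0.1, -3.5]
grip_width: 0.0514
grip_force: 30.0
```

Call:
{"fn": "carry_out", "kwargs": {
  "commands": [
    [1,[44,-14,0],[0,0,0]],
    [1,[44,-14,0],[0,0,0]],
    [1,[2,-2,0],[0,0,0]],
    [1,[0,0,0],[0,0,0]]
  ]
}}

```text
time_s: 8.22
ee_pos: [0.4384, 0.2594, 0.2302]
eef_rot: [-3.141, 0.0, 1.571]
force: [-0.3, -0.1, -2.3]
grip_width: 0.0518
grip_force: 30.0
```

```bash
python3 - <<'E'
from h import *
print(ctrl.get_obs()["ee_pos"])
for cam in ["wrist","side","top"]:
  c=ctrl.camera(cam); cv2.imwrite(f"pics/{cam}2.png",c["img"])
  for n in ["amber_bottle_mid"]+names[4:8]:
    print(cam,n,[(round(d["score"],2),np.round(d["at"],3).tolist()) for d in ctrl.place_of(n,cam)[:3]])
E
```

```text
[0.43844493 0.25938387 0.23015438]
wrist amber_bottle_mid []
wrist clamp_a_seat [(0.86, [0.573, 0.27, 0.08])]
wrist clamp_b_seat [(0.75, [0.437, 0.256, 0.077])]
wrist clamp_c_seat []
wrist clamp_d_seat [(0.67, [0.453, 0.119, 0.076])]
side amber_bottle_mid [(0.85, [0.66, -0.352, 0.052])]
side clamp_a_seat [(0.87, [0.576, 0.273, 0.08])]
side clamp_b_seat [(0.85, [0.439, 0.256, 0.077])]
side clamp_c_seat [(0.87, [0.591, 0.132, 0.082]), (0.66, [0.771, -0.024, 0.033])]
side clamp_d_seat [(0.87, [0.448, 0.121, 0.078])]
top amber_bottle_mid [(0.91, [0.66, -0.354, 0.051]), (0.76, [0.444, 0.257, 0.224]), (0.45, [0.593, 0.133, 0.08])]
top clamp_a_seat [(0.66, [0.576, 0.273, 0.077])]
top clamp_b_seat [(0.63, [0.436, 0.258, 0.074])]
top clamp_c_seat [(0.59, [0.592, 0.131, 0.078]), (0.4, [0.465, -0.297, 0.07]), (0.23, [0.435, -0.127, 0.068])]
top clamp_d_seat [(0.59, [0.453, 0.119, 0.077])]
```

View pics/wrist2.png

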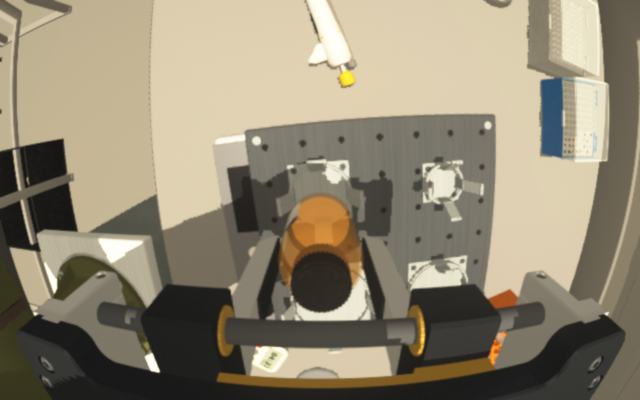

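Bottle held over clamp B at (320,290), well centred. I'll lower it.

Call:
{"fn": "carry_out", "kwargs": {
  "commands": [
    [1,[0,-1,30],[0,0,0]],
    [1,[0,0,20],[0,0,0]],
    [1,[0,0,15],[0,0,0]],
    [1,[0,0,10],[0,0,0]],
    [1,[0,0,7],[0,0,0]],
    [1,[0,0,4],[0,0,0]],
    [1,[0,0,0],[0,0,0]]
  ]
}}

```text
time_s: 10.0
ee_pos: [0.4376, 0.2597, 0.1445]
eef_rot: [3.142, -0.0, 1.571]
force: [0.5, 1.1, -3.2]
grip_width: 0.0515
grip_force: 30.0
```

Call:
{"fn": "carry_out", "kwargs": {
  "commands": [
    [1,[0,0,3],[0,0,0]],
    [1,[0,0,2],[0,0,0]],
    [1,[0,0,0],[0,0,0]]
  ]
}}

```text
time_s: 10.38
ee_pos: [0.4375, 0.2597, 0.1394]
eef_rot: [-3.141, 0.0, 1.571]
force: [-0.0, -0.0, -1.7]
grip_width: 0.0513
grip_force: 30.0
```

Call:
{"fn": "carry_out", "kwargs": {
  "commands": [
    [1,[0,0,2],[0,0,0]],
    [1,[0,0,2],[0,0,0]],
    [1,[0,0,0],[0,0,0]]
  ]
}}

```text
time_s: 10.75
ee_pos: [0.4376, 0.26, 0.1378]
eef_rot: [3.141, -0.001, 1.571]
force: [-12.4, -3.5, 24.5]
grip_width: 0.0517
grip_force: 30.0
```

Firm contact at about the expected foot height. I'll release, retract and check.

Call:
{"fn": "carry_out", "kwargs": {
  "commands": [
    [0,[0,0,0],[0,0,0]],
    [0,[0,0,0],[0,0,0]],
    [0,[0,0,0],[0,0,0]],
    [0,[0,0,-40],[0,0,0]],
    [0,[0,0,-50],[0,0,0]],
    [0,[0,0,-40],[0,0,0]],
    [0,[-40,0,0],[0,0,0]],
    [0,[-55,0,0],[0,0,0]],
    [0,[-55,0,0],[0,0,0]],
    [0,[-55,0,0],[0,0,0]]
  ]
}}

```text
time_s: 12.0
ee_pos: [0.4373, 0.053, 0.2655]
eef_rot: [3.141, 0.0, 1.571]
force: [0.8, 1.0, 0.2]
grip_width: 0.0939
grip_force: 0.0
```

```bash
python3 - <<'E'
from h import *
print(ctrl.get_obs()["ee_pos"])
ims=[]
for cam in ["side","top"]:
  c=ctrl.camera(cam)
  print(cam,[(round(d["score"],2),np.round(d["at"],3).tolist()) for d in ctrl.place_of(names[0],cam)[:3]])
  p=proj(c,[.437,.2575,.12]).astype(int)
  ims.append(cv2.resize(c["img"][p[1]-40:p[1]+40,p[0]-50:p[0]+50],(400,320),interpolation=cv2.INTER_CUBIC))
cv2.imwrite("pics/s3.png",np.hstack(ims))
E
```

```text
[0.43728877 0.05304776 0.26545839]
side [(0.67, [0.664, -0.354, 0.05]), (0.64, [0.438, 0.257, 0.128])]
top [(0.58, [0.442, 0.259, 0.132])]
```

View pics/s3.png

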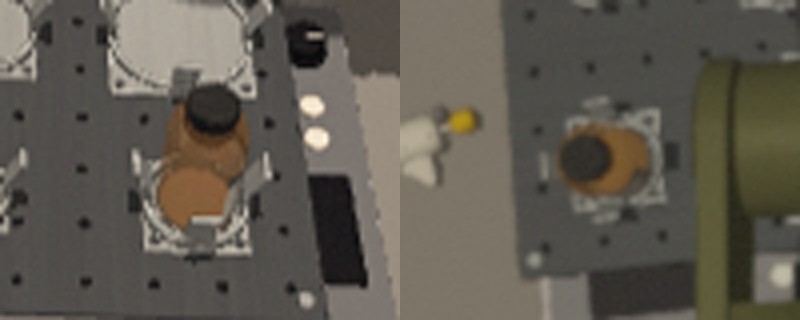

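Brown bottle stands upright inside all four leaves (left crop (210,160)). Its mid height is about 0.130, as expected for full seating. White bottle next.

Call:
{"fn": "carry_out", "kwargs": {
  "commands": [
    [0,[-50,4,0],[0,0,0]],
    [0,[-50,4,0],[0,0,0]],
    [0,[-50,4,0],[0,0,0]],
    [0,[-50,4,0],[0,0,0]],
    [0,[-50,4,0],[0,0,0]],
    [0,[-50,4,0],[0,0,0]],
    [0,[-48,5,0],[0,0,0]],
    [0,[0,0,30],[0,0,0]],
    [0,[0,0,45],[0,0,0]],
    [0,[0,0,45],[0,0,0]]
  ]
}}

```text
time_s: 13.45
ee_pos: [0.4675, -0.292, 0.1439]
eef_rot: [3.141, -0.0, 1.573]
force: [1.1, -0.4, 1.1]
grip_width: 0.0937
grip_force: 0.0
```

Call:
{"fn": "carry_out", "kwargs": {
  "commands": [
    [0,[0,0,40],[0,0,0]],
    [0,[0,0,23],[0,0,0]],
    [0,[0,0,0],[0,0,0]],
    [1,[0,0,0],[0,0,0]],
    [1,[0,0,0],[0,0,0]],
    [1,[0,0,0],[0,0,0]],
    [1,[0,0,0],[0,0,0]],
    [1,[0,0,0],[0,0,0]]
  ]
}}

```text
time_s: 14.45
ee_pos: [0.4667, -0.2935, 0.0831]
eef_rot: [3.141, 0.001, 1.571]
force: [-1.3, 0.7, 5.9]
grip_width: 0.0652
grip_force: 29.9
```

Call:
{"fn": "carry_out", "kwargs": {
  "commands": [
    [1,[0,0,-25],[0,0,0]],
    [1,[0,0,-50],[0,0,0]],
    [1,[0,0,-50],[0,0,0]],
    [1,[0,0,-40],[0,0,0]],
    [1,[42,12,0],[0,0,0]],
    [1,[42,12,0],[0,0,0]],
    [1,[42,12,0],[0,0,0]],
    [1,[42,12,0],[0,0,0]],
    [1,[42,12,0],[0,0,0]],
    [1,[42,12,0],[0,0,0]]
  ]
}}

```text
time_s: 15.7
ee_pos: [0.5386, -0.0399, 0.247]
eef_rot: [-3.141, -0.0, 1.571]
force: [0.6, -0.9, -2.9]
grip_width: 0.0659
grip_force: 30.0
```

Call:
{"fn": "carry_out", "kwargs": {
  "commands": [
    [1,[42,12,0],[0,0,0]],
    [1,[42,12,0],[0,0,0]],
    [1,[42,12,0],[0,0,0]],
    [1,[49,16,0],[0,0,0]],
    [1,[0,0,0],[0,0,0]],
    [1,[0,0,0],[0,0,0]]
  ]
}}

```text
time_s: 16.45
ee_pos: [0.5903, 0.1333, 0.2469]
eef_rot: [-3.141, 0.0, 1.571]
force: [0.6, -0.9, -3.4]
grip_width: 0.0657
grip_force: 30.0
```

```bash
python3 - <<'E'
from h import *
print(ctrl.get_obs()["ee_pos"])
for cam in ["wrist","side","top"]:
  c=ctrl.camera(cam); cv2.imwrite(f"pics/{cam}4.png",c["img"])
  for n in ["white_bottle_mid","clamp_c_seat"]:
    print(cam,n,[(round(d["score"],2),np.round(d["at"],3).tolist()) for d in ctrl.place_of(n,cam)[:3]])
E
```

```text
[0.59027927 0.13333487 0.24687734]
wrist white_bottle_mid [(0.35, [0.594, 0.131, 0.074])]
wrist clamp_c_seat [(0.75, [0.59, 0.131, 0.078])]
side white_bottle_mid [(0.72, [0.591, 0.137, 0.232]), (0.28, [0.435, -0.128, 0.069])]
side clamp_c_seat [(0.63, [0.592, 0.133, 0.082])]
top white_bottle_mid []
top clamp_c_seat [(0.8, [0.591, 0.132, 0.077])]
```

Call:
{"fn": "carry_out", "kwargs": {
  "commands": [
    [1,[0,1,25],[0,0,0]],
    [1,[0,0,20],[0,0,0]],
    [1,[0,0,15],[0,0,0]],
    [1,[0,0,12],[0,0,0]],
    [1,[0,0,8],[0,0,0]],
    [1,[0,0,3],[0,0,0]],
    [1,[0,0,0],[0,0,0]]
  ]
}}

```text
time_s: 17.77
ee_pos: [0.5917, 0.1337, 0.1647]
eef_rot: [3.141, -0.0, 1.571]
force: [0.3, 0.2, -2.4]
grip_width: 0.0658
grip_force: 30.0
```

Call:
{"fn": "carry_out", "kwargs": {
  "commands": [
    [1,[0,0,2],[0,0,0]],
    [1,[0,0,2],[0,0,0]],
    [1,[0,0,0],[0,0,0]]
  ]
}}

```text
time_s: 18.15
ee_pos: [0.5915, 0.1337, 0.1603]
eef_rot: [-3.141, 0.0, 1.571]
force: [-0.6, 0.2, -2.5]
grip_width: 0.0653
grip_force: 30.0
```

Call:
{"fn": "carry_out", "kwargs": {
  "commands": [
    [1,[0,0,1.5],[0,0,0]],
    [1,[0,0,1.5],[0,0,0]],
    [1,[0,0,0],[0,0,0]]
  ]
}}

```text
time_s: 18.52
ee_pos: [0.5917, 0.1336, 0.1599]
eef_rot: [3.14, -0.0, 1.571]
force: [-8.7, -3.6, 17.2]
grip_width: 0.066
grip_force: 30.0
```

Call:
{"fn": "carry_out", "kwargs": {
  "commands": [
    [0,[0,0,0],[0,0,0]],
    [0,[0,0,0],[0,0,0]],
    [0,[0,0,0],[0,0,0]],
    [0,[0,0,-40],[0,0,0]],
    [0,[0,0,-50],[0,0,0]],
    [0,[0,0,-20],[0,0,0]],
    [0,[-44,-26,0],[0,0,0]],
    [0,[-44,-26,0],[0,0,0]],
    [0,[-44,-26,0],[0,0,0]],
    [0,[-44,-26,0],[0,0,0]]
  ]
}}

```text
time_s: 19.77
ee_pos: [0.4866, -0.0435, 0.2675]
eef_rot: [3.141, 0.0, 1.571]
force: [1.7, -0.4, -0.6]
grip_width: 0.0941
grip_force: 0.0
```

Call:
{"fn": "carry_out", "kwargs": {
  "commands": [
    [0,[-44,-26,0],[0,0,0]],
    [0,[-43,-27,0],[0,0,0]],
    [0,[0,0,0],[0,0,0]]
  ]
}}

```text
time_s: 20.15
ee_pos: [0.4334, -0.1313, 0.2677]
eef_rot: [3.141, 0.0, 1.567]
force: [0.6, 0.5, -0.4]
grip_width: 0.0941
grip_force: 0.0
```

```bash
python3 - <<'E'
from h import *
print(ctrl.get_obs()["ee_pos"])
ims=[]
for cam,ns in [("wrist",[2,3]),("side",[0,1,2,3]),("top",[1])]:
  c=ctrl.camera(cam)
  for i in ns: print(cam,names[i],[(round(d["score"],2),np.round(d["at"],3).tolist()) for d in ctrl.place_of(names[i],cam)[:3]])
  if cam!="wrist":
    p=proj(c,[.53,.2,.12]).astype(int)
    ims.append(cv2.resize(c["img"][p[1]-75:p[1]+65,p[0]-70:p[0]+70],(400,400),interpolation=cv2.INTER_CUBIC))
cv2.imwrite("pics/s5.png",np.hstack(ims))
E
```

```text
[ 0.43343956 -0.13130922  0.26773698]
wrist flask_mid [(0.82, [0.43, -0.128, 0.069])]
wrist tube50_mid [(0.56, [0.618, -0.111, 0.055])]
side amber_bottle_mid [(0.96, [0.438, 0.254, 0.127]), (0.86, [0.663, -0.355, 0.053])]
side white_bottle_mid [(0.95, [0.589, 0.135, 0.15])]
side flask_mid [(0.61, [0.432, -0.13, 0.067])]
side tube50_mid [(0.71, [0.618, -0.114, 0.056])]
top white_bottle_mid [(0.95, [0.593, 0.13, 0.146]), (0.72, [0.593, 0.132, 0.078])]
```

View pics/s5.png

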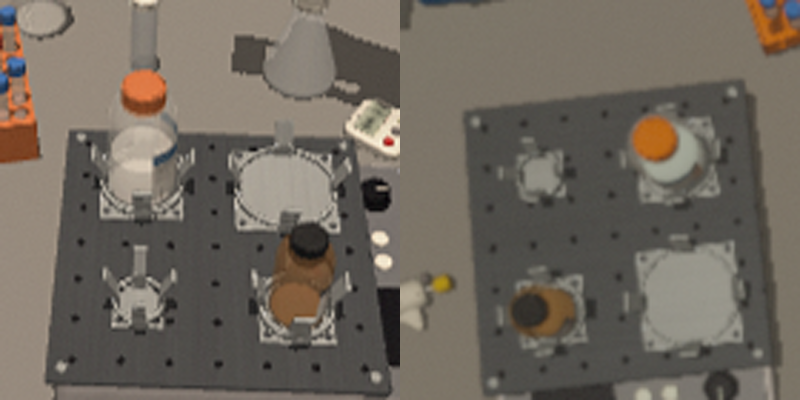

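White bottle (left crop (143,150)) and brown bottle (300,280) both stand inside their leaves. Now the flask, gripped by its cap.

Call:
{"fn": "carry_out", "kwargs": {
  "commands": [
    [0,[2,-1,40],[0,0,0]],
    [0,[0,0,45],[0,0,0]],
    [0,[0,0,40],[0,0,0]],
    [0,[0,0,25],[0,0,0]],
    [0,[0,0,12],[0,0,0]],
    [1,[0,0,0],[0,0,0]],
    [1,[0,0,0],[0,0,0]],
    [1,[0,0,0],[0,0,0]],
    [1,[0,0,0],[0,0,0]],
    [1,[0,0,0],[0,0,0]]
  ]
}}

```text
time_s: 21.9
ee_pos: [0.4336, -0.1273, 0.1057]
eef_rot: [3.141, 0.0, 1.571]
force: [-0.1, 0.2, -0.6]
grip_width: 0.0473
grip_force: 0.0
```

Call:
{"fn": "carry_out", "kwargs": {
  "commands": [
    [1,[0,0,0],[0,0,0]],
    [1,[0,0,0],[0,0,0]],
    [1,[0,0,0],[0,0,0]]
  ]
}}

```text
time_s: 22.28
ee_pos: [0.4336, -0.1274, 0.1055]
eef_rot: [3.141, 0.0, 1.571]
force: [-0.1, 0.2, 2.7]
grip_width: 0.0417
grip_force: 30.0
```

Call:
{"fn": "carry_out", "kwargs": {
  "commands": [
    [1,[0,0,-25],[0,0,0]],
    [1,[0,0,-50],[0,0,0]],
    [1,[0,0,-50],[0,0,0]],
    [1,[0,0,-25],[0,0,0]],
    [1,[40,3,0],[0,0,0]],
    [1,[42,3,0],[0,0,0]],
    [1,[42,3,0],[0,0,0]],
    [1,[42,3,0],[0,0,0]],
    [1,[42,3,0],[0,0,0]],
    [1,[40,3,0],[0,0,0]]
  ]
}}

```text
time_s: 23.52
ee_pos: [0.4514, 0.1221, 0.2553]
eef_rot: [-3.141, 0.0, 1.571]
force: [0.5, -0.7, -1.4]
grip_width: 0.0416
grip_force: 30.0
```

Call:
{"fn": "carry_out", "kwargs": {
  "commands": [
    [1,[0,0,0],[0,0,0]],
    [1,[0,0,0],[0,0,0]]
  ]
}}

```text
time_s: 23.78
ee_pos: [0.4514, 0.1203, 0.2552]
eef_rot: [-3.141, 0.0, 1.571]
force: [-0.5, -0.2, -1.7]
grip_width: 0.0415
grip_force: 30.0
```

```bash
python3 - <<'E'
from h import *
print(ctrl.get_obs()["ee_pos"])
for cam in ["wrist","side","top"]:
  c=ctrl.camera(cam); cv2.imwrite(f"pics/{cam}6.png",c["img"])
  for n in ["flask_mid","clamp_d_seat"]:
    print(cam,n,[(round(d["score"],2),np.round(d["at"],3).tolist()) for d in ctrl.place_of(n,cam)[:3]])
E
```

```text
[0.45143115 0.12028587 0.25523991]
wrist flask_mid [(0.91, [0.449, 0.119, 0.221])]
wrist clamp_d_seat []
side flask_mid [(0.87, [0.452, 0.12, 0.216]), (0.21, [0.45, 0.121, 0.076])]
side clamp_d_seat [(0.56, [0.45, 0.122, 0.081])]
top flask_mid [(0.67, [0.454, 0.118, 0.219])]
top clamp_d_seat [(0.76, [0.452, 0.119, 0.073]), (0.43, [0.59, 0.129, 0.081])]
```

View pics/side6.png

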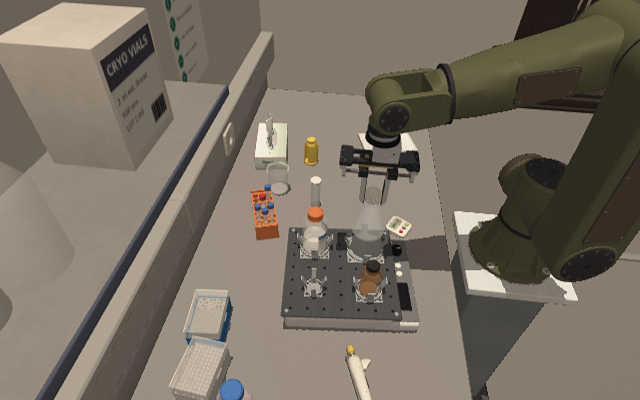

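Flask hangs upright over clamp D (370,215), centred within ~2 mm. Lowering it.

Call:
{"fn": "carry_out", "kwargs": {
  "commands": [
    [1,[0,0,25],[0,0,0]],
    [1,[0,0,15],[0,0,0]],
    [1,[0,0,12],[0,0,0]],
    [1,[0,0,8],[0,0,0]],
    [1,[0,0,6],[0,0,0]],
    [1,[0,0,3],[0,0,0]],
    [1,[0,0,0],[0,0,0]]
  ]
}}

```text
time_s: 25.1
ee_pos: [0.4516, 0.1207, 0.1865]
eef_rot: [3.142, -0.0, 1.571]
force: [-0.5, 0.4, -0.3]
grip_width: 0.0415
grip_force: 30.0
```

Call:
{"fn": "carry_out", "kwargs": {
  "commands": [
    [1,[0,0,2],[0,0,0]],
    [1,[0,0,1.5],[0,0,0]],
    [1,[0,0,0],[0,0,0]]
  ]
}}

```text
time_s: 25.48
ee_pos: [0.4515, 0.1207, 0.1829]
eef_rot: [-3.142, 0.0, 1.571]
force: [-0.3, 0.1, -0.2]
grip_width: 0.0417
grip_force: 30.0
```

Call:
{"fn": "carry_out", "kwargs": {
  "commands": [
    [1,[0,0,1.5],[0,0,0]],
    [1,[0,0,1.5],[0,0,0]],
    [1,[0,0,0],[0,0,0]]
  ]
}}

```text
time_s: 25.85
ee_pos: [0.452, 0.1208, 0.1824]
eef_rot: [3.139, -0.001, 1.571]
force: [-9.5, -1.5, 25.6]
grip_width: 0.0415
grip_force: 30.0
```

Call:
{"fn": "carry_out", "kwargs": {
  "commands": [
    [0,[0,0,0],[0,0,0]],
    [0,[0,0,0],[0,0,0]],
    [0,[0,0,0],[0,0,0]],
    [0,[0,0,0],[0,0,0]],
    [0,[0,0,-40],[0,0,0]],
    [0,[0,0,-50],[0,0,0]],
    [0,[-40,28,0],[0,0,0]],
    [0,[-40,28,0],[0,0,0]],
    [0,[-40,28,0],[0,0,0]],
    [0,[-40,28,0],[0,0,0]]
  ]
}}

```text
time_s: 27.1
ee_pos: [0.5643, -0.0408, 0.2698]
eef_rot: [-3.142, -0.0, 1.571]
force: [0.0, 0.8, 1.2]
grip_width: 0.0943
grip_force: 0.0
```

Call:
{"fn": "carry_out", "kwargs": {
  "commands": [
    [0,[-40,28,0],[0,0,0]],
    [0,[-34,25,0],[0,0,0]],
    [0,[0,0,0],[0,0,0]]
  ]
}}

```text
time_s: 27.48
ee_pos: [0.6171, -0.1154, 0.2685]
eef_rot: [-3.14, -0.0, 1.568]
force: [0.2, 1.0, -0.8]
grip_width: 0.0943
grip_force: 0.0
```

```bash
python3 - <<'E'
from h import *
print(ctrl.get_obs()["ee_pos"])
for cam,ns in [("wrist",[3]),("side",[2,3]),("top",[2])]:
  c=ctrl.camera(cam)
  for i in ns: print(cam,names[i],[(round(d["score"],2),np.round(d["at"],3).tolist()) for d in ctrl.place_of(names[i],cam)[:3]])
E
```

```text
[ 0.61714233 -0.11542947  0.26845924]
wrist tube50_mid [(0.66, [0.617, -0.115, 0.055])]
side flask_mid [(0.87, [0.45, 0.12, 0.144])]
side tube50_mid [(0.81, [0.619, -0.117, 0.056])]
top flask_mid [(0.87, [0.456, 0.116, 0.145])]
```

Call:
{"fn": "carry_out", "kwargs": {
  "commands": [
    [0,[0,0,40],[0,0,0]],
    [0,[0,0,50],[0,0,0]],
    [0,[0,0,50],[0,0,0]],
    [0,[0,0,45],[0,0,0]],
    [0,[0,0,25],[0,0,0]],
    [1,[0,0,0],[0,0,0]],
    [1,[0,0,0],[0,0,0]],
    [1,[0,0,0],[0,0,0]],
    [1,[0,0,0],[0,0,0]],
    [1,[0,0,0],[0,0,0]]
  ]
}}

```text
time_s: 29.08
ee_pos: [0.6167, -0.1133, 0.0604]
eef_rot: [3.141, 0.0, 1.571]
force: [-0.0, 0.2, 0.5]
grip_width: 0.0475
grip_force: 0.0
```

Call:
{"fn": "carry_out", "kwargs": {
  "commands": [
    [1,[0,0,0],[0,0,0]],
    [1,[0,0,0],[0,0,0]],
    [1,[0,0,0],[0,0,0]],
    [1,[0,0,0],[0,0,0]],
    [1,[0,0,0],[0,0,0]]
  ]
}}

```text
time_s: 29.7
ee_pos: [0.6166, -0.1133, 0.06]
eef_rot: [3.142, 0.0, 1.571]
force: [-0.1, -1.0, 1.6]
grip_width: 0.034
grip_force: 30.0
```

Opening of 34 mm means the pads bear on the cap edge. I'll regrip higher, squarely on the cap.

Call:
{"fn": "carry_out", "kwargs": {
  "commands": [
    [0.4,[0,0,0],[0,0,0]],
    [0.4,[0,0,0],[0,0,0]],
    [0.4,[0,0,0],[0,0,0]],
    [0.4,[0,0,-28],[0,0,0]],
    [0.4,[0,0,0],[0,0,0]],
    [1,[0,0,0],[0,0,0]],
    [1,[0,0,0],[0,0,0]],
    [1,[0,0,0],[0,0,0]],
    [1,[0,0,0],[0,0,0]],
    [1,[0,0,0],[0,0,0]]
  ]
}}

```text
time_s: 30.95
ee_pos: [0.6165, -0.1133, 0.0878]
eef_rot: [-3.141, -0.0, 1.571]
force: [0.5, -0.3, -0.5]
grip_width: 0.0343
grip_force: 30.0
```

```bash
python3 - <<'E'
from h import *
o=ctrl.get_obs(); print(o["ee_pos"],o["grip_width"],o["grip_force"])
ims=[]
for cam in ["side","top"]:
  c=ctrl.camera(cam)
  print(cam,[(round(d["score"],2),np.round(d["at"],3).tolist()) for d in ctrl.place_of(names[3],cam)[:3]])
  p=proj(c,[.617,-.114,.1]).astype(int)
  ims.append(cv2.resize(c["img"][p[1]-50:p[1]+50,p[0]-50:p[0]+50],(400,400),interpolation=cv2.INTER_CUBIC))
cv2.imwrite("pics/s7.png",np.hstack(ims))
E
```

```text
[ 0.61649859 -0.11331699  0.08781032] 0.034259216817015874 29.999859631061554
side [(0.53, [0.618, -0.117, 0.06]), (0.15, [0.589, 0.132, 0.145])]
top []
```

View pics/s7.png

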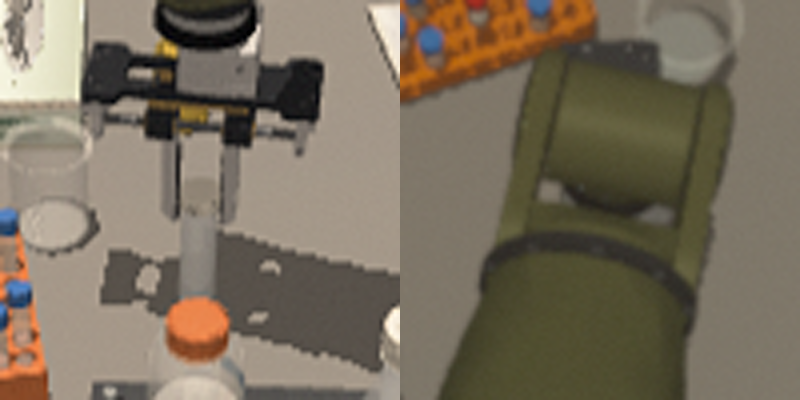

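Tube is held upright by its cap (left crop (200,195)). Lifting high over the white bottle and going to clamp A.

Call:
{"fn": "carry_out", "kwargs": {
  "commands": [
    [1,[0,0,-25],[0,0,0]],
    [1,[0,0,-50],[0,0,0]],
    [1,[0,0,-55],[0,0,0]],
    [1,[0,0,-55],[0,0,0]],
    [1,[0,0,-55],[0,0,0]],
    [1,[0,0,0],[0,0,0]]
  ]
}}

```text
time_s: 31.9
ee_pos: [0.6173, -0.1135, 0.3327]
eef_rot: [3.134, 0.002, 1.571]
force: [-0.4, 0.8, -1.3]
grip_width: 0.034
grip_force: 30.0
```

Call:
{"fn": "carry_out", "kwargs": {
  "commands": [
    [1,[43,-4,0],[0,0,0]],
    [1,[43,-4,0],[0,0,0]],
    [1,[43,-4,0],[0,0,0]],
    [1,[43,-4,0],[0,0,0]],
    [1,[43,-4,0],[0,0,0]],
    [1,[43,-5,0],[0,0,0]],
    [1,[43,-5,0],[0,0,0]],
    [1,[43,-5,0],[0,0,0]],
    [1,[43,-5,0],[0,0,0]],
    [1,[0,0,0],[0,0,0]]
  ]
}}

```text
time_s: 33.15
ee_pos: [0.5757, 0.2761, 0.3262]
eef_rot: [-3.139, 0.001, 1.574]
force: [-1.2, -0.2, -0.4]
grip_width: 0.0343
grip_force: 30.0
```

Call:
{"fn": "carry_out", "kwargs": {
  "commands": [
    [1,[0,0,30],[0,0,0]],
    [1,[0,0,35],[0,0,0]],
    [1,[0,0,20],[0,0,0]],
    [1,[0,0,0],[0,0,0]],
    [1,[0,0,0],[0,0,0]]
  ]
}}

```text
time_s: 33.78
ee_pos: [0.5769, 0.2732, 0.2439]
eef_rot: [3.141, -0.0, 1.57]
force: [-0.2, -0.6, 0.4]
grip_width: 0.0343
grip_force: 30.0
```

```bash
python3 - <<'E'
from h import *
print(ctrl.get_obs()["ee_pos"])
for cam in ["wrist","side","top"]:
  c=ctrl.camera(cam); cv2.imwrite(f"pics/{cam}8.png",c["img"])
  for n in ["tube50_mid","clamp_a_seat"]:
    print(cam,n,[(round(d["score"],2),np.round(d["at"],3).tolist()) for d in ctrl.place_of(n,cam)[:2]])
c=ctrl.camera("side");p=proj(c,[.577,.273,.15]).astype(int)
cv2.imwrite("pics/s8.png",cv2.resize(c["img"][p[1]-60:p[1]+50,p[0]-60:p[0]+60],(600,550),interpolation=cv2.INTER_CUBIC))
E
```

```text
[0.57691322 0.27324833 0.24388059]
wrist tube50_mid [(0.72, [0.577, 0.272, 0.215])]
wrist clamp_a_seat [(0.75, [0.574, 0.273, 0.078])]
side tube50_mid [(0.96, [0.574, 0.27, 0.214])]
side clamp_a_seat [(0.69, [0.438, 0.257, 0.078]), (0.66, [0.574, 0.272, 0.081])]
top tube50_mid [(0.67, [0.577, 0.274, 0.21]), (0.67, [0.452, 0.121, 0.075])]
top clamp_a_seat [(0.61, [0.436, 0.258, 0.073])]
```

View pics/s8.png

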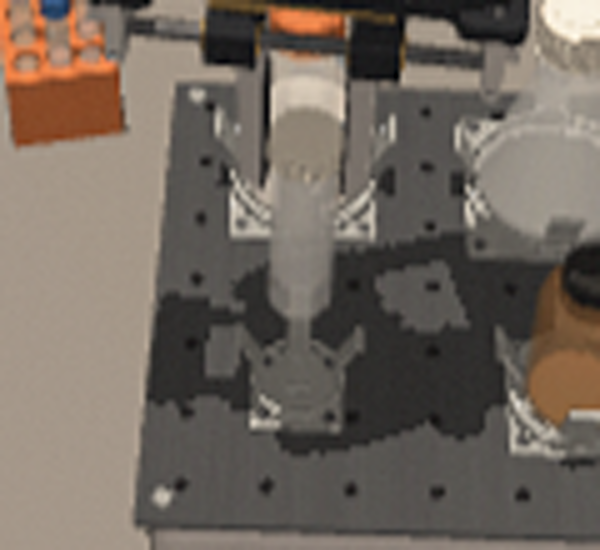

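Tube hangs straight over clamp A (295,385), aligned. Lowering it.

Call:
{"fn": "carry_out", "kwargs": {
  "commands": [
    [1,[0,-1,25],[0,0,0]],
    [1,[0,0,18],[0,0,0]],
    [1,[0,0,12],[0,0,0]],
    [1,[0,0,10],[0,0,0]],
    [1,[0,0,7],[0,0,0]],
    [1,[0,0,3],[0,0,0]],
    [1,[0,0,0],[0,0,0]]
  ]
}}

```text
time_s: 35.15
ee_pos: [0.5756, 0.2737, 0.1681]
eef_rot: [3.141, -0.0, 1.571]
force: [-0.2, 0.6, -0.8]
grip_width: 0.0344
grip_force: 30.0
```

Call:
{"fn": "carry_out", "kwargs": {
  "commands": [
    [1,[0,0,2],[0,0,0]],
    [1,[0,0,1.5],[0,0,0]],
    [1,[0,0,0],[0,0,0]]
  ]
}}

```text
time_s: 35.52
ee_pos: [0.5755, 0.2737, 0.1644]
eef_rot: [-3.141, 0.0, 1.571]
force: [-0.2, -0.0, 0.7]
grip_width: 0.0343
grip_force: 30.0
```

Call:
{"fn": "carry_out", "kwargs": {
  "commands": [
    [1,[0,0,1.5],[0,0,0]],
    [1,[0,0,1.5],[0,0,0]],
    [1,[0,0,0],[0,0,0]]
  ]
}}

```text
time_s: 35.9
ee_pos: [0.5763, 0.274, 0.1638]
eef_rot: [3.138, -0.001, 1.571]
force: [-1.5, 0.0, 13.6]
grip_width: 0.0345
grip_force: 30.0
```

Call:
{"fn": "carry_out", "kwargs": {
  "commands": [
    [0,[0,0,0],[0,0,0]],
    [0,[0,0,0],[0,0,0]],
    [0,[0,0,0],[0,0,0]],
    [0,[0,0,0],[0,0,0]],
    [0,[0,0,-40],[0,0,0]],
    [0,[0,0,-50],[0,0,0]],
    [0,[0,0,-40],[0,0,0]],
    [0,[45,-45,0],[0,0,0]],
    [0,[45,-45,0],[0,0,0]],
    [0,[45,-45,0],[0,0,0]]
  ]
}}

```text
time_s: 37.15
ee_pos: [0.4415, 0.4073, 0.2915]
eef_rot: [3.142, -0.0, 1.57]
force: [1.0, 0.2, 0.7]
grip_width: 0.0941
grip_force: 0.0
```

Call:
{"fn": "carry_out", "kwargs": {
  "commands": [
    [0,[45,-45,0],[0,0,0]],
    [0,[45,-45,0],[0,0,0]],
    [0,[0,0,0],[0,0,0]],
    [0,[0,0,0],[0,0,0]]
  ]
}}

```text
time_s: 37.65
ee_pos: [0.3549, 0.4944, 0.2914]
eef_rot: [3.142, 0.0, 1.571]
force: [-0.3, -0.7, 0.5]
grip_width: 0.0939
grip_force: 0.0
```

```bash
python3 - <<'E'
from h import *
print(ctrl.get_obs()["ee_pos"])
ims=[]
for cam in ["side","top"]:
  c=ctrl.camera(cam)
  for i in [0,1,2,3,8,9]: print(cam,names[i],[(round(d["score"],2),np.round(d["at"],3).tolist()) for d in ctrl.place_of(names[i],cam)[:2]])
  p=proj(c,[.53,.2,.12]).astype(int)
  ims.append(cv2.resize(c["img"][p[1]-75:p[1]+65,p[0]-70:p[0]+70],(400,400),interpolation=cv2.INTER_CUBIC))
cv2.imwrite("pics/s9.png",np.hstack(ims))
E
```

```text
[0.35485517 0.49439064 0.29135528]
side amber_bottle_mid [(0.83, [0.436, 0.253, 0.124]), (0.83, [0.66, -0.356, 0.05])]
side white_bottle_mid [(0.8, [0.592, 0.134, 0.148])]
side flask_mid [(0.78, [0.451, 0.119, 0.142])]
side tube50_mid [(0.98, [0.577, 0.271, 0.131]), (0.46, [0.439, 0.259, 0.078])]
side beaker_250_mid [(0.81, [0.754, -0.176, 0.044])]
side tube_rack_mid [(0.96, [0.77, -0.025, 0.032])]
top amber_bottle_mid [(0.91, [0.661, -0.352, 0.05]), (0.82, [0.442, 0.258, 0.13])]
top white_bottle_mid [(0.6, [0.592, 0.129, 0.146]), (0.25, [0.455, 0.117, 0.076])]
top flask_mid [(0.69, [0.454, 0.115, 0.143])]
top tube50_mid [(0.61, [0.576, 0.274, 0.136]), (0.61, [0.44, 0.256, 0.13])]
top beaker_250_mid [(0.56, [0.751, -0.178, 0.047]), (0.18, [0.592, 0.13, 0.078])]
top tube_rack_mid [(0.58, [0.772, -0.026, 0.033])]
```

View pics/s9.png

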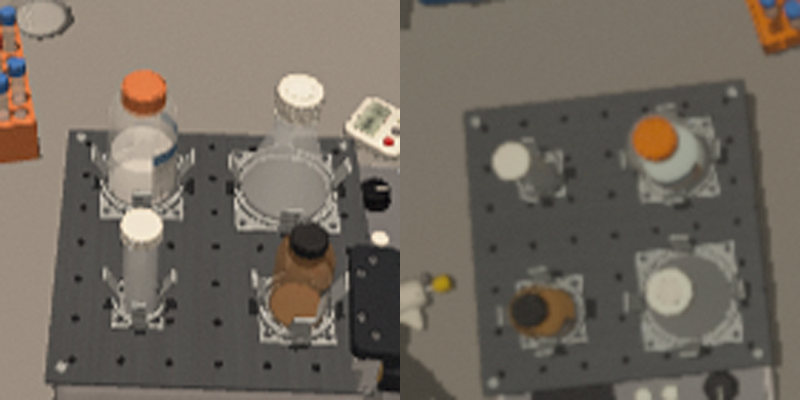

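All four vessels stand upright inside their clamps at the expected heights: white (143,150), flask (290,170), tube (140,270), brown (300,280). Rack and beaker are unmoved. Handing in.

```bash
python3 -c "
from station import ctrl
print(ctrl.hand_in())"
```

```text
the job is handed in; nothing more can be done
None
```

All four vessels stand upright in their matching clamps, pressed down onto the foot and released; the beaker, the rack and the yellow look-alike were left untouched, and the job was handed in at about 38 s of the 115 s allowed (no verdict was returned).

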